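Park the cell holder on the slanted peg

ROBOT

A 6-joint arm with a two-finger parallel gripper is mounted at the origin on the work surface. World frame = base frame: x ahead of the robot, y to its left, z up, the work surface at z = 0. Lengths are in mm, angles in rad, forces in N, time in s.
With the tool pointing down it reaches from about 300 to 775 mm from the base axis. Payload 14.6 kg.
Tool frame: the origin (TCP) lies between the finger pads; the fingertips stand manip.tip_reach ahead of it and the grasp point (between the pads) lies 5 mm behind it (manip.tip_reach is the distance from the TCP to the fingertips, in mm); z points along the fingers, y is the line along which they close (so a half turn about z gives the same grasp; the last joint's range is limited). The gripper opens to 94 mm and grips with 3 to 60 N. Pads are 16 mm wide; open, the fingers measure 119 mm over their backs; the gripper's body (75 mm by 177 mm) begins 78 mm behind the grasp point.
Start: joints at [-1.379, 0.3, 1.521, -0, 1.321, -0.067], TCP at [140.75, -531.676, 219.446] pointing down, gripper open.
Joint ranges: [-3.03, 3.03], [-0.79, 2.21], [0.23, 2.52], [-1.04, 4.18], [0, 3.07], [-2.55, 2.55]. Speed limits (rad/s): [2.22, 2.22, 2.57, 3.14, 3.14, 3.14].

INTERFACE

Orientations are given as [roll, pitch, yaw] about the fixed x, y, z axes, in that order (R = Rz(yaw) Ry(pitch) Rx(roll)).
In Python, from cell import manip gives the robot as it stands. The module is installed in compiled form; this text tells all that it offers.
- The arm moves only by the shell command python3 -m creep 'ROWS' [FORCE]. ROWS is JSON, a list of rows, each a list of 3 entries, a list of its own where there are three numbers: the opening, from -1 (shut) to 1 (fully open), then the shift along the tool's x, y, z in cm, then the turn about the tool's z in units of 5 degrees (1.0 is 5 degrees). In form: [[grip, [tx, ty, tz], roll], ...]. A call has 1 to 12 rows; each row is the pose to reach, as a shift and turn from the pose commanded when the call began, along the tool's axes at that moment; what a row does not reach only later rows make up. A row lasts 1/10 s, in which the tool goes at most 50 mm and 8.59 degrees, less where a joint would pass 70% of its speed; a pose out of reach is approached as far as the arm can. A call with a gripper value outside its range is refused whole. The fingers move at their own pace and stop on an object; FORCE is the grip in N (left out, the last holds). Time passes only in rows, so rows that repeat a pose let the fingers close. It gives the time, the measured TCP pose, the force, the opening and the grip force at its end, in the units of the state.
- manip.read_state(): the state, without advancing time (a new reading comes with each control period).
- manip.camera(name): name is "scene" or "side" or "wrist"; returns the picture (480x640x3 uint8, red, green, blue); there is no depth.
- manip.camera_params(name): a dict with "fovy" (degrees; the focal length in pixels is half the picture's height over the tangent of half this angle, whatever the lens; pixels are square), "cx", "cy" (the principal point, pixels), "origin" and "attitude" of the camera in the world. Camera axes: x right, y down, z forward; pixel columns grow to the right and rows downward; lengths in mm; the calibration is good to about 2 mm. A picture is of the moment at which its call begins: read the wrist's pose just before it. camera_params takes no time and is no camera call; for the wrist camera it gives the pose at the moment of the call.
- manip.sign_off(): hands the job in; it is judged then, once.
The state is a dict: "clock": time; "joints": joint angles; "qd": joint speeds; "effort": joint torques, N m; "eef_pos": TCP position; "eef_rot": TCP orientation; "wrist_force": force on the tool from outside, world axes, zero at the start; "moment": the same for the moment, N m; "finger_gap": finger opening in mm; "finger_force": force on a finger pad.
Only numpy, scipy, OpenCV 4.12 (cv2) and the standard library are available. Lean on these libraries where they do the work, as an engineer would, in place of code of your own. Each camera call takes 0.05 s, during which the arm holds its last target. There are 200 camera calls.

TASK

Take the bare-aluminium cell holder off the sheet of paper and thread its hole onto the slanted peg of the parking stand. Keep pushing it down along the peg until the orange sprung collar is felt and gives under about 6 N, holding that for half a second without ever loading the stand with more than 20 N. Then let go, so that the holder hangs on the peg resting against the collar, and leave everything else where it is.

Things in the scene. Friction and masses are not known exactly. Their poses are not given: they have to be found in the camera images.
- holder: cell holder to park: bare aluminium block 60 x 42 x 24 mm (x, y, z), dark clip strip on top, round 15 mm through hole at its middle along own z. About 0.18 kg, friction on the peg about 0.6. Origin: centre of the underside, on the hole axis. Lies flat on the paper; grasp it across its 42 mm (own y). Either face may go on first, at any turn about the peg
- black_holder: a black cell holder of the same shape and size, on the same sheet of paper; not to be moved. Origin: centre of the underside
- stand: parking stand, fixed: grey foot 150 x 110 x 14 mm; from its back end an 18 mm steel stem slants up and goes over into the peg. Origin on the table top, 40 mm behind the foot's front (-x) edge, midway across. The peg leans to the stand's own -x at 50 degrees above level, in its x-z plane. All round collar and peg is free
- buffer: fixed 26 mm flange at the peg's root, carrying an orange 30 mm sprung collar. Origin on the peg's axis, at (30, 0, 70) mm of the stand; z up along the peg, y level. The collar's upper face is 30 to 54 mm from here along z, set anew each time and not measured. It yields 8 mm down the peg at 1.2 N per mm, without preload, then is hard
- peg_tip (a point): tip of the steel peg, on its axis, 84 mm from the buffer's origin along the buffer's z, about 134 mm above the table. The peg is 12 mm in diameter; its last 7 mm taper to 5 mm
- mouse: black computer mouse, 105 x 60 x 34 mm, bystander
- case: black closed cell case, 112 x 77 x 40 mm, bystander
- beaker: glass beaker, 66 mm wide, 85 mm high, bystander
- wash_bottle: white bottle with red cap, 64 mm wide, 150 mm high, bystander
- cap_jar: amber jar with blue lid, 50 mm wide, 60 mm high, bystander
- key_block: grey block 70 x 50 x 34 mm with three coloured buttons, bystander
Not all that is in view belongs to the job. Leave any pink look-alike of the holder alone. Leave any brown look-alike of the stand alone.

How it is judged:
By the outcome, as a careful person would: the job done as asked, in the order asked, and still so for the second after the job is handed in, with the robot touching nothing.
It also fails if it takes over 67 s, if anything falls off the work surface, if the arm or the gripper's body presses on something with over 40 N, if the wrist force passes 120 N, or if a joint passes its speed limit or range.

## Working session

There is one attempt and no reset: what is moved stays moved. The work goes in short steps, Python scripts to look and compute and a shell command to move; the robot and the scene stay as the last step left them, time stands still between calls to the robot, and variables do not carry over. Pictures are saved under pics/ and viewed, at most 10 in all, crops included, and the job is handed in when it is done.

```bash
mkdir -p pics
python3 - <<'E'
from cell import manip
import cv2
s=manip.read_state();print({k:(v if not hasattr(v,'__len__') else [round(float(a),3) for a in v]) for k,v in s.items()}, manip.tip_reach)
for n in("scene","side","wrist"):
    print(n,manip.camera_params(n)); cv2.imwrite(f"pics/{n}0.png",manip.camera(n)[:,:,::-1])
E
```

```text
{'clock': 0.0, 'joints': [-1.379, 0.3, 1.522, -0.0, 1.321, -0.067], 'qd': [0.0, -0.0, -0.0, 0.0, 0.0, -0.001], 'effort': [0.002, -53.181, -35.274, 0.071, 0.024, -0.0], 'eef_pos': [140.692, -531.442, 218.887], 'eef_rot': [-3.14, -0.0, 0.259], 'wrist_force': [0.853, -0.098, -0.774], 'moment': [0.007, -0.039, -0.037], 'finger_force': 0.0, 'finger_gap': 93.72185451378026} 14.0
scene {'fovy': 54.09138515594456, 'cx': 320.6506605866798, 'cy': 239.09136683832799, 'origin': array([1360.60949639,  -70.65520345, 1008.37217385]), 'attitude': array([-2.39830254,  0.02017067,  1.44157717])}
side {'fovy': 50.90952464096287, 'cx': 311.62328197046924, 'cy': 235.87621440346044, 'origin': array([137.06310053, 850.7699546 , 946.3602054 ]), 'attitude': array([-2.30125685, -0.01993135, -2.66203911])}
wrist {'fovy': 61.61761095997724, 'cx': 322.57281248321794, 'cy': 236.91626446424684, 'origin': array([ 211.78003928, -513.77888298,  384.85468236]), 'attitude': array([ 2.88241094e+00,  9.32594699e-04, -1.31113828e+00])}
```

View pics/scene0.png

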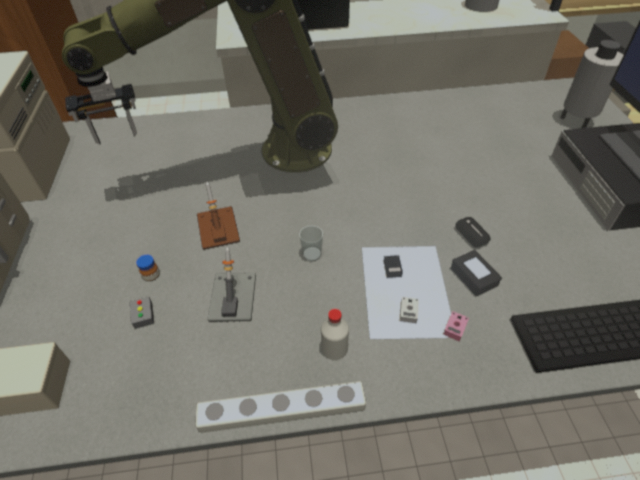

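View pics/side0.png

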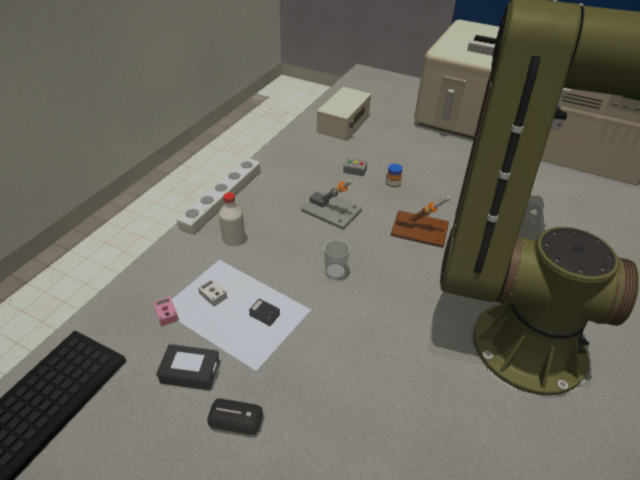

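Scene view: the possible holders are the aluminium one at (409,309), the black one at (393,266) and the pink one at (457,325). The grey stand is at (232,290) and the brown look-alike at (217,225). Side view: aluminium (212,292), black (265,311), pink (166,311), grey stand (332,203). I choose the aluminium holder and the grey stand, and will check both in close crops.

```bash
cat > h.py <<'E'
import numpy as np, cv2
from scipy.spatial.transform import Rotation as Ro
from scipy.optimize import least_squares
class Cam:
    def __init__(s,p):
        s.R=Ro.from_euler('xyz',p['attitude']).as_matrix(); s.o=np.array(p['origin']); s.f=240/np.tan(np.radians(p['fovy']/2)); s.c=np.array([p['cx'],p['cy']])
    def proj(s,P):
        q=(np.atleast_2d(P)-s.o)@s.R; return q[:,:2]/q[:,2:]*s.f+s.c
    def onz(s,uv,z):
        d=s.R@np.r_[(np.array(uv)-s.c)/s.f,1]; return s.o+d*(z-s.o[2])/d[2]
def tri(cams,uvs):
    return least_squares(lambda P:np.concatenate([c.proj(P)[0]-u for c,u in zip(cams,uvs)]),[500,0,50])
def crop(img,u,v,w,h,k): return cv2.resize(img[v:v+h,u:u+w],None,fx=k,fy=k,interpolation=cv2.INTER_CUBIC)
E
python3 - <<'E'
from h import *
from cell import manip
a=cv2.imread('pics/scene0.png');b=cv2.imread('pics/side0.png')
im=np.vstack([np.hstack([crop(a,375,285,50,37,8),crop(b,185,270,50,37,8)]),np.hstack([crop(a,195,240,80,60,5),crop(b,290,170,80,60,5)])])
cv2.imwrite('pics/crop1.png',im)
S=Cam(manip.camera_params('scene'));D=Cam(manip.camera_params('side'))
for n,u,v in(('alu',(409,309),(212,292)),('blk',(393,266),(265,311)),('stand peg',(229,262),(346,186))):
    print(n,S.onz(u,24).round(),D.onz(v,24).round(),tri([S,D],[u,v]).x.round())
E
```

```text
alu [728. 214.  24.] [714. 226.  24.] [721. 217.  12.]
blk [587. 206.  24.] [570. 215.  24.] [576. 208.  12.]
stand peg [ 508. -233.   24.] [ 609. -327.   24.] [ 571. -223.  101.]
```

View pics/crop1.png

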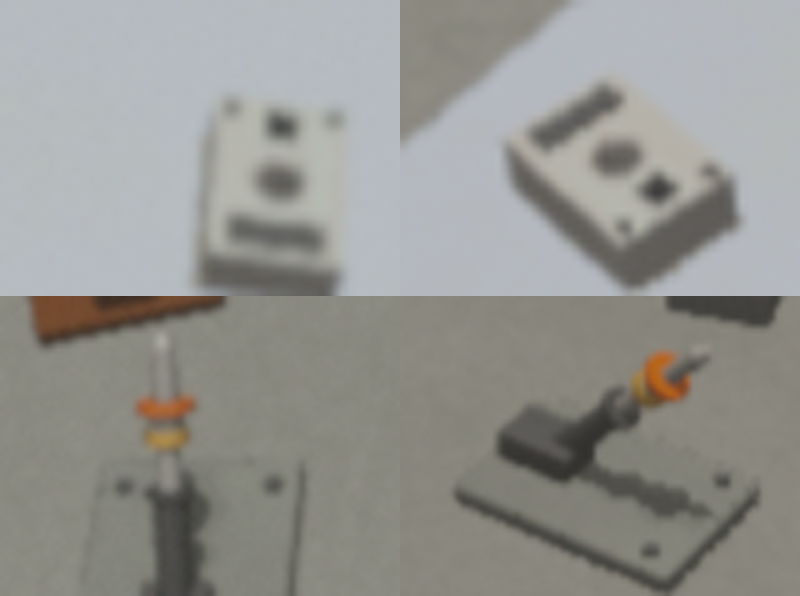

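The crops confirm the choice: a light aluminium block with its hole at scene (409.8,307.6) and side (212.3,289.6), and a grey stand with its peg tip at scene (227.4,247.8) and side (351.2,180.8). The moves only shift and turn about the tool's z. So the 40° tilt has to come from pivoting the block in the pads: grip one end lightly, let the other end hang down on the table, then tighten.

Run:
```python
from h import *
from cell import manip
S=Cam(manip.camera_params('scene'));D=Cam(manip.camera_params('side'))
s=lambda x,y:(375+x/8,285+y/8); d=lambda x,y:(185+(x-400)/8,270+y/8)
s2=lambda x,y:(195+x/5,240+(y-296)/5); d2=lambda x,y:(290+(x-400)/5,170+(y-296)/5)
for n,u,v in(('hole',s(278,181),d(618,157)),('c far/L',s(222,100),d(735,180)),('c R',s(345,116),d(625,255)),('nearR',s(340,270),d(507,145)),('nearL',s(207,257),d(612,78)),
 ('tip',s2(162,335),d2(706,350)),('collar',s2(166,407),d2(667,377)),('frontL',s2(107,460),d2(668,590)),('frontR',s2(303,463),d2(755,488))):
    r=tri([S,D],[u,v]); print(n,r.x.round(1),'res',r.fun.round(1), 'sc24',S.onz(u,24).round(0)[:2],'sd24',D.onz(v,24).round(0)[:2],'sc14',S.onz(u,14).round(0)[:2],'sd14',D.onz(v,14).round(0)[:2])
```

```text
hole [720.8 217.1  19.9] res [-0.3 -0.1 -0.3  0.1] sc24 [724. 216.] sd24 [718. 219.] sc14 [717. 219.] sd14 [724. 213.]
c far/L [685.8 207.3  17.7] res [-0.6 -0.3 -0.6  0.3] sc24 [691. 207.] sd24 [681. 210.] sc14 [685. 210.] sd14 [687. 203.]
c R [697.7 245.7  16.5] res [-0.1 -0.1 -0.1  0.1] sc24 [703. 244.] sd24 [693. 250.] sc14 [696. 247.] sd14 [699. 244.]
nearR [754.5 228.1  18.3] res [-0.2 -0.1 -0.2  0.1] sc24 [758. 227.] sd24 [750. 231.] sc14 [752. 230.] sd14 [757. 225.]
nearL [743.5 189.1  17.3] res [-0.2 -0.1 -0.2  0.1] sc24 [748. 188.] sd24 [739. 193.] sc14 [742. 190.] sd14 [745. 186.]
tip [ 552.4 -219.8  130.5] res [-0.1 -0.1 -0.2  0.1] sc24 [ 455. -237.] sd24 [ 606. -360.] sc14 [ 446. -239.] sd14 [ 612. -374.]
collar [ 575.6 -222.4  102.1] res [-0.2 -0.1 -0.2  0.2] sc24 [ 509. -235.] sd24 [ 616. -323.] sc14 [ 500. -237.] sd14 [ 621. -335.]
frontL [ 538.6 -247.4  -23.9] res [10.1  9.3 11.7 -9.2] sc24 [ 541. -266.] sd24 [ 531. -141.] sc14 [ 533. -268.] sd14 [ 536. -151.]
frontR [ 532.5 -186.    33.8] res [ -9.7  -8.8 -10.9   8.5] sc24 [ 559. -162.] sd24 [ 525. -248.] sc14 [ 550. -163.] sd14 [ 529. -260.]
```

Holder: hole at about (721,217), long axis at yaw −17.3°, measured 60 × 40 mm against the given 60 × 42. Peg tip at about (552,−219), stand yaw about −6°. The cameras read z about 4 mm low. I'll move above the end of the holder nearest the robot, turned so that the end I raise will later face the stand's +x.

```bash
python3 -m creep '[[1,[36.8,-29.3,0],-15],[1,[36.8,-29.3,0],-15],[1,[36.8,-29.3,0],-15],[1,[36.8,-29.3,0],-15],[1,[36.8,-29.3,0],-15],[1,[36.8,-29.3,0],-15],[1,[36.8,-29.3,0],-15],[1,[36.8,-29.3,0],-15],[1,[36.8,-29.3,0],-15],[1,[36.8,-29.3,0],-15],[1,[36.8,-29.3,0],-15],[1,[36.8,-29.3,0],-15]]'
cat >> h.py <<'E'
def st():
    from cell import manip
    s=manip.read_state(); p=np.array(s['eef_pos']); R=Ro.from_euler('xyz',s['eef_rot']).as_matrix()
    print('t',round(s['clock'],2),'p',p.round(1),'rot',np.round(s['eef_rot'],4),'F',np.round(s['wrist_force'],2),'M',np.round(s['moment'],3),'gap',round(s['finger_gap'],2),'ff',round(s['finger_force'],2),'j',np.round(s['joints'],2)); return p,R,s
def togo(P,yaw=None):
    p,R,s=st(); print('shift cm',(R.T@(np.array(P)-p)/10).round(2), 'turn units', None if yaw is None else round(np.degrees((s['eef_rot'][2]-yaw+np.pi)%(2*np.pi)-np.pi)/5,2))
E
python3 -c "
from h import *
togo([702,223,219],2.84)"
```

```text
clock: 1.35
eef_pos: [421.3, -154.4, 219.3]
eef_rot: [-3.141, -0.0, 1.568]
wrist_force: [-0.4, -0.9, -0.5]
finger_gap: 94.0
finger_force: 0.0
t 1.35 p [ 421.3 -154.4  219.3] rot [-3.1411 -0.      1.5683] F [-0.36 -0.93 -0.53] M [-0.012 -0.1   -0.009] gap 94.02 ff 0.0 j [-0.43  0.07  1.79 -0.    1.28 -0.43]
shift cm [3.781e+01 2.798e+01 1.000e-02] turn units -14.57
```

```bash
python3 -m creep '[[1,[37.8,28,0],-14.6],[1,[37.8,28,0],-14.6],[1,[37.8,28,0],-14.6],[1,[37.8,28,0],-14.6],[1,[37.8,28,0],-14.6],[1,[37.8,28,0],-14.6],[1,[37.8,28,0],-14.6],[1,[37.8,28,0],-14.6],[1,[37.8,28,0],-14.6],[1,[37.8,28,0],-14.6],[1,[37.8,28,0],-14.6],[1,[37.8,28,0],-14.6]]'
python3 - <<'E'
from h import *
from cell import manip
st(); c=Cam(manip.camera_params('wrist')); im=manip.camera('wrist'); cv2.imwrite('pics/w1.png',im[:,:,::-1])
print(c.proj([[721,217,24]]).round(1), c.o.round(1))
E
```

```text
clock: 2.55
eef_pos: [702.9, 221.0, 218.8]
eef_rot: [-3.141, -0.001, 2.84]
wrist_force: [-0.9, -1.5, 0.2]
finger_gap: 93.8
finger_force: 0.0
t 2.55 p [702.9 221.  218.8] rot [-3.1408e+00 -7.0000e-04  2.8401e+00] F [-0.92 -1.51  0.15] M [ 0.028 -0.112  0.03 ] gap 93.78 ff 0.0 j [ 0.26  0.75  0.85 -0.    1.54 -1.01]
[[325.8 234.6]] [630.9 242.  384.7]
```

View pics/w1.png

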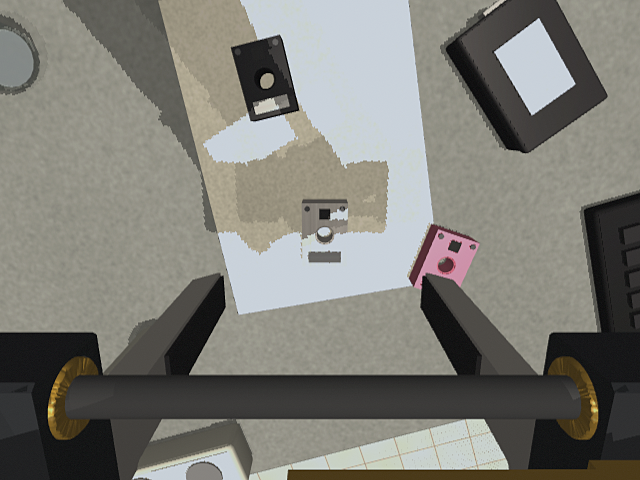

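The wrist view puts the hole at (325,234), against a predicted (325.8,234.6), with the block square to the fingers. Pink is at (447,258) and black at (265,78), both clear of the fingers. I'll go down over the robot-side end, pads centred 25 mm from the hole.

```bash
python3 -c "
from h import *
togo([697.1,224.5,22],2.84)"
```

```text
t 2.6 p [702.7 220.8 219.3] rot [-3.1412e+00 -4.0000e-04  2.8398e+00] F [-0.66 -0.36  0.39] M [ 0.042 -0.127 -0.004] gap 94.08 ff 0.0 j [ 0.25  0.75  0.85 -0.    1.54 -1.01]
shift cm [ 0.64  0.19 19.73] turn units -0.0
```

```bash
python3 -m creep '[[0.4,[0.6,0.2,5],0],[0.4,[0.6,0.2,10],0],[0.4,[0.6,0.2,14],0],[0.4,[0.6,0.2,17],0],[0.4,[0.6,0.2,18.5],0],[0.4,[0.6,0.2,19.3],0],[0.4,[0.6,0.2,19.7],0],[0.4,[0.6,0.2,19.7],0],[0.4,[0.6,0.2,19.7],0]]' 10
python3 -c "
from h import *
togo([697.1,224.5,22],2.84)"
```

```text
clock: 3.5
eef_pos: [698.1, 226.7, 24.0]
eef_rot: [3.14, 0.002, 2.842]
wrist_force: [0.2, 1.1, -0.7]
finger_gap: 66.0
finger_force: 0.0
t 3.5 p [698.1 226.7  24. ] rot [3.1405e+00 1.8000e-03 2.8418e+00] F [ 0.2   1.05 -0.71] M [ 0.003 -0.174 -0.   ] gap 66.0 ff 0.0 j [ 0.26  0.9   1.05 -0.    1.19 -1.01]
shift cm [ 0.03 -0.24  0.2 ] turn units 0.02
```

```bash
python3 -m creep '[[0.4,[0,-0.2,0.2],0],[-0.3,[0,-0.2,0.2],0],[-0.3,[0,-0.2,0.2],0],[-0.3,[0,-0.2,0.2],0],[-0.3,[0,-0.2,0.2],0],[-0.3,[0,-0.2,0.2],0],[-0.3,[0,-0.2,0.2],0]]' 3
python3 -c "
from h import *
togo([697.1,224.5,22],2.84)"
```

```text
clock: 4.2
eef_pos: [696.9, 224.7, 20.6]
eef_rot: [3.142, 0.0, 2.842]
wrist_force: [-0.1, 0.7, 1.1]
finger_gap: 41.8
finger_force: 3.0
t 4.2 p [696.9 224.7  20.6] rot [3.1415e+00 1.0000e-04 2.8419e+00] F [-0.08  0.68  1.14] M [-0.047 -0.106  0.039] gap 41.83 ff 3.0 j [ 0.26  0.9   1.06  0.    1.18 -1.01]
shift cm [-0.02 -0.01 -0.14] turn units 0.02
```

```bash
python3 -m creep '[[-0.3,[-0.15,0,-0.45],0],[-0.3,[-0.36,0,-0.9],0],[-0.3,[-0.6,0,-1.3],0],[-0.3,[-0.87,0,-1.7],0],[-0.3,[-0.87,0,-1.7],0],[-0.3,[-0.87,0,-1.7],0]]' 3
python3 - <<'E'
from h import *
from cell import manip
st()
a=manip.camera('scene')[:,:,::-1];b=manip.camera('side')[:,:,::-1]
cv2.imwrite('pics/t1.png',np.hstack([crop(a,370,265,80,80,5),crop(b,170,250,80,80,5)]))
E
```

```text
clock: 4.8
eef_pos: [705.4, 222.1, 37.6]
eef_rot: [3.141, 0.0, 2.842]
wrist_force: [0.5, 0.7, -0.8]
finger_gap: 42.1
finger_force: 3.0
t 4.8 p [705.4 222.1  37.6] rot [3.1413e+00 3.0000e-04 2.8418e+00] F [ 0.45  0.7  -0.76] M [ 0.1   -0.131  0.004] gap 42.06 ff 3.0 j [ 0.26  0.9   1.02  0.    1.22 -1.02]
```

View pics/t1.png

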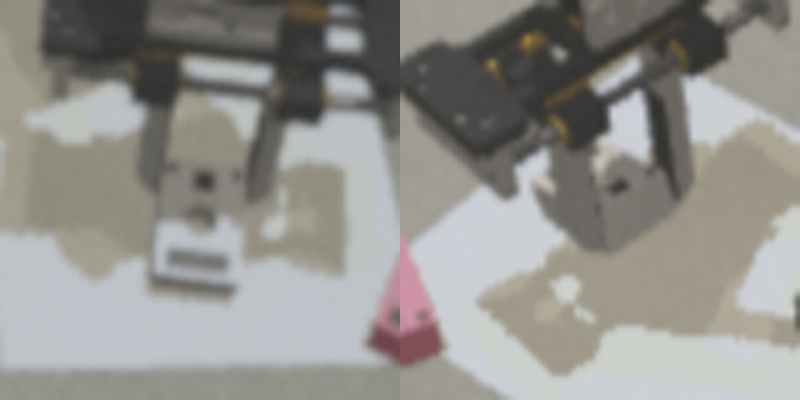

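The block pivots as hoped. In the scene crop its far end stays down at (190,290) while the gripped end rises. I'll go on along the arc to 40° and measure the tilt there.

```bash
python3 -m creep '[[-0.3,[-0.3,0,-0.4],0],[-0.3,[-0.65,0,-0.75],0],[-0.3,[-1.0,0,-1.05],0],[-0.3,[-1.4,0,-1.36],0],[-0.3,[-1.4,0,-1.36],0],[-0.3,[-1.4,0,-1.36],0],[-0.3,[-1.4,0,-1.36],0]]' 3
python3 - <<'E'
from h import *
from cell import manip
st()
a=manip.camera('scene')[:,:,::-1];b=manip.camera('side')[:,:,::-1]
cv2.imwrite('pics/t2.png',np.hstack([crop(a,385,285,50,50,8),crop(b,185,265,50,50,8)]))
E
```

```text
clock: 5.6
eef_pos: [718.5, 218.0, 51.0]
eef_rot: [-3.142, -0.0, 2.842]
wrist_force: [1.1, 0.4, 0.5]
finger_gap: 41.8
finger_force: 3.0
t 5.6 p [718.5 218.   51. ] rot [-3.1415 -0.      2.842 ] F [1.06 0.44 0.52] M [-0.082 -0.191 -0.024] gap 41.84 ff 3.0 j [ 0.25  0.91  0.96 -0.    1.27 -1.03]
```

View pics/t2.png

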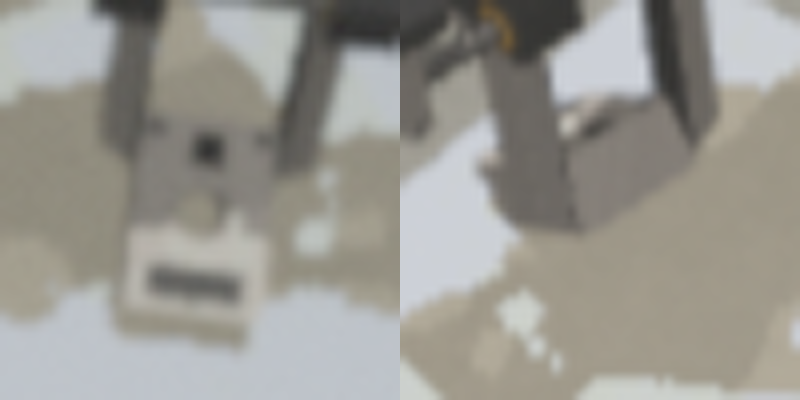

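```bash
cat > fit.py <<'E'
from h import *
from cell import manip
S=Cam(manip.camera_params('scene'));D=Cam(manip.camera_params('side'))
def fit(sc,sd,yaw0,p0,zb=0):
    def res(q):
        R=Ro.from_euler('zy',[q[4],q[3]]).as_matrix(); f=[]
        for C,L in((S,sc),(D,sd)):
            for l,u in L: f+=list(C.proj(q[:3]+R@np.array(l,float)-[0,0,zb])[0]-u)
        return np.r_[f,(q[4]-yaw0)*50]
    r=least_squares(res,[*p0,.7,yaw0],loss='soft_l1'); print('pos',r.x[:3].round(1),'tilt',np.degrees(r.x[3]).round(1),'yaw',np.degrees(r.x[4]).round(1),'res',r.fun.round(1)); return r.x
E
python3 - <<'E'
from fit import *
p,R,s=st()
sc=[(l,(385+x/8,285+y/8)) for l,x,y in(((-30,-21,24),145,122),((-30,21,24),280,125),((30,21,24),265,315),((30,-21,24),128,303),((0,0,24),200,213),((30,-21,0),115,330),((30,21,0),245,347))]
sd=[(l,(185+(x-400)/8,265+y/8)) for l,x,y in(((-30,21,24),565,152),((-30,-21,24),655,97),((-30,21,0),580,232),((-30,-21,0),697,150))]
for zb in(0,4):
  q=fit(sc,sd,2.842-np.pi,[720,217,30],zb)
  Rm=Ro.from_euler('zy',[q[4],q[3]]).as_matrix()
  B=q[:3]+Rm@[30,0,0]; print('low edge z',B[2],'tip in holder',((p-q[:3])@Rm).round(1), 'end-on hole mid rel TCP in tool axes',(R.T@(q[:3]+Rm@[0,0,12]-p)).round(1))
E
```

```text
t 5.7 p [718.5 218.   51. ] rot [-3.1415 -0.      2.842 ] F [ 0.29 -0.38 -0.12] M [-0.1   -0.221  0.015] gap 41.97 ff 3.0 j [ 0.25  0.91  0.96 -0.    1.27 -1.03]
pos [741.7 208.8  19.1] tilt 15.1 yaw -16.2 res [-0.7 -1.1 -0.6  1.  -0.1  0.6 -0.4 -0.5  0.1  0.3 -0.4 -0.9  0.5 -0.4
 -1.7  2.6  0.7 -0.6 -0.3 -0.  -1.5  0.2  0.9]
low edge z 11.54393616062658 tip in holder [-32.    0.2  24.8] end-on hole mid rel TCP in tool axes [-27.8  -1.   20.4]
pos [741.7 208.8  23.1] tilt 15.1 yaw -16.2 res [-0.7 -1.1 -0.6  1.  -0.1  0.6 -0.4 -0.5  0.1  0.3 -0.4 -0.9  0.5 -0.4
 -1.7  2.6  0.7 -0.6 -0.3 -0.  -1.5  0.2  0.9]
low edge z 15.543960731581706 tip in holder [-31.    0.5  21. ] end-on hole mid rel TCP in tool axes [-27.8  -1.   16.4]
```

The fit gives a tilt of only about 15°, with the low edge still clear of the paper, so pad friction is holding it up. I'll ease the grip in small steps by commanding the opening close to 42 mm, so that it swings down onto the paper.

```bash
for i in 1; do python3 -m creep '[[-0.11,[0,0,0],0],[-0.11,[0,0,0],0]]' 3; done; python3 -m creep '[[-0.1,[0,0,0],0],[-0.1,[0,0,0],0]]' 3
python3 - <<'E'
from h import *
from cell import manip
st()
a=manip.camera('scene')[:,:,::-1];b=manip.camera('side')[:,:,::-1]
cv2.imwrite('pics/t3.png',np.hstack([crop(a,385,285,50,50,8),crop(b,185,265,50,50,8)]))
o=cv2.imread('pics/t2.png'); print(np.abs(o.astype(int)-cv2.imread('pics/t3.png')).mean())
E
```

```text
clock: 5.9
eef_pos: [718.5, 218.0, 51.0]
eef_rot: [-3.141, -0.0, 2.842]
wrist_force: [0.9, -0.6, -0.3]
finger_gap: 42.2
finger_force: 3.0
clock: 6.1
eef_pos: [718.6, 218.0, 51.1]
eef_rot: [3.141, 0.0, 2.842]
wrist_force: [0.1, 0.6, -0.2]
finger_gap: 42.7
finger_force: 0.0
t 6.1 p [718.6 218.   51.1] rot [3.1415 0.     2.8419] F [ 0.11  0.62 -0.2 ] M [ 0.016 -0.132  0.017] gap 42.69 ff 0.0 j [ 0.25  0.91  0.96  0.    1.27 -1.03]
6.95765
```

View pics/t3.png

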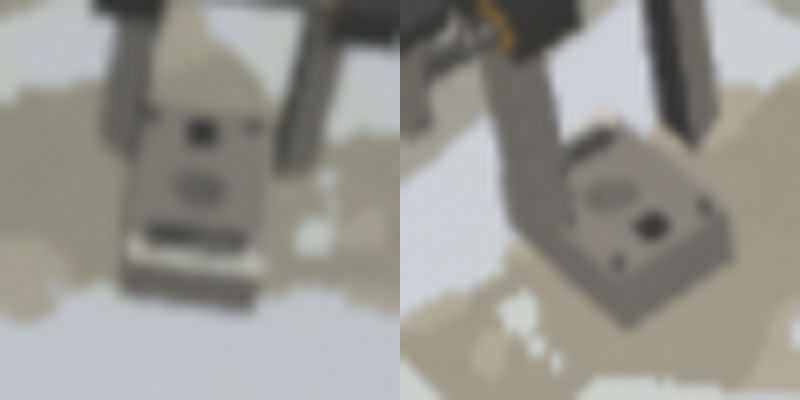

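The block dropped flat close to where it started, hole at scene (410,308.5). In t2 the strip I had taken for its front face was shadow. I'll refit that frame without it.

Run:
```python
from fit import *
sc=[(l,(385+x/8,285+y/8)) for l,x,y in(((-30,-21,24),145,122),((-30,21,24),280,125),((30,21,24),267,313),((30,-21,24),128,303),((0,0,24),200,213))]
sd=[(l,(185+(x-400)/8,265+y/8)) for l,x,y in(((-30,21,24),565,152),((-30,-21,24),655,97),((-30,21,0),580,232),((-30,-21,0),697,150))]
q=fit(sc,sd,2.842-np.pi,[720,217,30],4)
q=fit(sc,sd[1:],2.842-np.pi,[720,217,30],4)
sc=[(l,(385+x/8,285+y/8)) for l,x,y in(((-30,-21,24),145,102),((-30,21,24),272,118),((30,21,24),262,270),((30,-21,24),127,255),((0,0,24),200,188))]
sd=[(l,(185+(x-400)/8,265+y/8)) for l,x,y in(((-30,21,24),622,288),((-30,-21,24),728,215),((-30,21,0),627,328),((-30,-21,0),733,260),((0,0,24),612,195),((30,-21,24),607,115))]
q=fit(sc,sd,2.842-np.pi,[720,217,30],4)
togo([721-25*.955,217+25*.298,21],2.84)
```

```text
pos [739.8 209.5  23.4] tilt 17.5 yaw -16.2 res [-0.5 -1.7 -0.3  0.5 -0.3  0.7 -0.3 -0.8  0.3 -0.1 -1.7  2.6  0.7 -0.8
  0.   0.  -1.2  0.1  0.8]
pos [739.1 210.   22.7] tilt 18.7 yaw -16.5 res [-0.2 -1.7 -0.1  0.6 -0.3  0.9 -0.2 -0.7  0.4  0.   0.5 -0.5 -0.   0.4
 -1.2  0.3  0.6]
pos [ 7.226e+02  2.174e+02 -1.000e-01] tilt -0.3 yaw -17.0 res [-1.2 -0.4 -0.4 -0.4  0.2  0.4 -0.2  0.1 -0.2 -0.5 -0.8 -0.2 -0.2 -0.2
 -0.4  1.3  0.1  0.6 -0.1  0.2 -0.1 -0.6  0.1]
t 6.2 p [718.6 218.   51.1] rot [3.1415 0.     2.8418] F [-0.15 -0.51 -0.17] M [ 0.034 -0.159 -0.013] gap 42.17 ff 0.0 j [ 0.25  0.91  0.96  0.    1.27 -1.03]
shift cm [ 2.24 -0.02  3.01] turn units 0.02
```

Run:
```python
from fit import *
sc=[(l,(385+x/8,285+y/8)) for l,x,y in(((-30,-21,24),145,122),((-30,21,24),280,125),((30,21,24),267,313),((30,-21,24),128,303),((0,0,24),200,213))]
sd=[(l,(185+(x-400)/8,265+y/8)) for l,x,y in(((-30,-21,24),655,97),((-30,21,0),580,232),((-30,-21,0),697,150))]
e=np.array([.955,-.298,0])
for th in(20,30,40,45):
    t=np.radians(th); B=np.array([721,217,0])+30*e
    o=B-30*(np.cos(t)*e-[0,0,np.sin(t)]); R=Ro.from_euler('zy',[-.302,t]).as_matrix()
    for nm,C,L,off,w in(('sc',S,sc,(385,285),0),('sd',D,sd,(185,265),400)):
        print(th,nm,[((C.proj(o+R@np.array(l,float)-[0,0,4])[0]-off)*8+[w,0]).round() for l,u in L])
```

```text
20 sc [array([149.,  87.]), array([282., 110.]), array([264., 297.]), array([128., 273.]), array([206., 191.])]
20 sd [array([693., 152.]), array([614., 296.]), array([722., 212.])]
30 sc [array([156.,  93.]), array([289., 118.]), array([264., 311.]), array([129., 286.]), array([210., 202.])]
30 sd [array([668., 122.]), array([602., 271.]), array([708., 183.])]
40 sc [array([164., 106.]), array([296., 131.]), array([262., 325.]), array([129., 300.]), array([213., 215.])]
40 sd [array([641.,  93.]), array([587., 247.]), array([689., 153.])]
45 sc [array([167., 115.]), array([299., 140.]), array([261., 331.]), array([129., 307.]), array([214., 223.])]
45 sd [array([626.,  80.]), array([579., 234.]), array([678., 138.])]
```

With the low edge modelled as staying put on the paper, a 40° tilt predicts the seen corners well: hole (213,215) against (200,213), side corner (689,153) against (697,150). So the block was at about 38–40° before I released it. I'll repeat the same motion and then tighten.

```bash
python3 -m creep '[[0.2,[0.3,0,0],0],[0.2,[2.2,0,0.8],0],[0.2,[2.2,0,2],0],[0.2,[2.2,0,2.8],0],[0.2,[2.2,0,3.0],0],[0.2,[2.2,0,3.0],0],[-0.3,[2.2,0,3.0],0],[-0.3,[2.2,0,3.0],0],[-0.3,[2.2,0,3.0],0],[-0.3,[2.2,0,3.0],0]]' 3
python3 -c "
from h import *
togo([697.1,224.5,22],2.84)"
```

```text
clock: 7.2
eef_pos: [697.9, 224.4, 21.4]
eef_rot: [3.141, 0.001, 2.842]
wrist_force: [1.1, -0.3, 1.4]
finger_gap: 41.9
finger_force: 3.0
t 7.2 p [697.9 224.4  21.4] rot [3.1412e+00 8.0000e-04 2.8418e+00] F [ 1.07 -0.31  1.38] M [-0.062 -0.409  0.002] gap 41.89 ff 3.0 j [ 0.26  0.9   1.05 -0.    1.18 -1.01]
shift cm [ 0.08 -0.02 -0.06] turn units 0.02
```

```bash
python3 -m creep '[[-0.3,[-0.15,0,-0.45],0],[-0.3,[-0.36,0,-0.9],0],[-0.3,[-0.6,0,-1.3],0],[-0.3,[-0.87,0,-1.7],0],[-0.3,[-1.2,0,-2.1],0],[-0.3,[-1.52,0,-2.45],0],[-0.3,[-1.9,0,-2.78],0],[-0.3,[-2.28,0,-3.06],0],[-0.3,[-2.28,0,-3.06],0],[-0.3,[-2.28,0,-3.06],0],[-0.3,[-2.28,0,-3.06],0]]' 3
python3 -m creep '[[-0.5,[0,0,0],0],[-0.5,[0,0,0],0],[-0.5,[0,0,0],0]]' 50
python3 - <<'E'
from h import *
from cell import manip
st()
a=manip.camera('scene')[:,:,::-1];b=manip.camera('side')[:,:,::-1]
cv2.imwrite('pics/t4.png',np.hstack([crop(a,385,285,50,50,8),crop(b,185,265,50,50,8)]))
E
```

```text
clock: 8.3
eef_pos: [719.3, 217.8, 51.5]
eef_rot: [-3.141, -0.0, 2.842]
wrist_force: [1.1, -1.1, -0.4]
finger_gap: 41.9
finger_force: 3.0
clock: 8.6
eef_pos: [719.3, 217.8, 51.6]
eef_rot: [-3.142, -0.0, 2.842]
wrist_force: [-0.0, 0.4, -0.8]
finger_gap: 41.3
finger_force: 50.0
t 8.6 p [719.3 217.8  51.6] rot [-3.1415e+00 -1.0000e-04  2.8419e+00] F [-0.01  0.43 -0.75] M [-0.015 -0.183  0.02 ] gap 41.3 ff 50.0 j [ 0.25  0.91  0.96 -0.    1.27 -1.03]
```

View pics/t4.png

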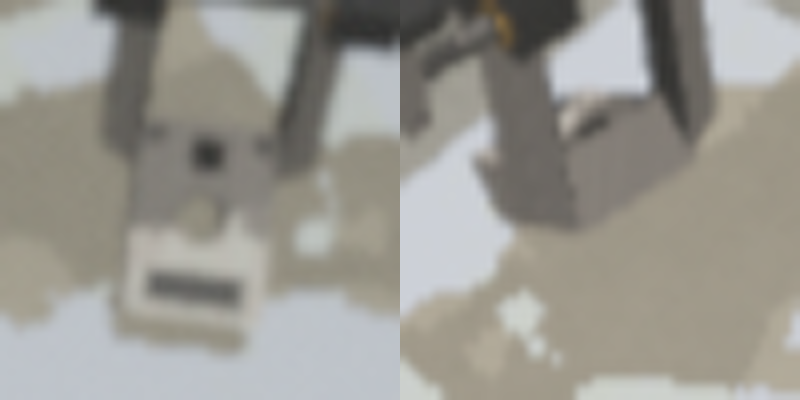

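The block is tilted again, with the hole at scene (203,218), the clip strip at (194,288) and the side-view end-face corners at (575,230) and (692,155). It is now gripped at 50 N. I'll fit the tilt with the yaw fixed, then lift and turn toward the stand.

```bash
python3 - <<'E'
from fit import *
p,R,s=st()
sc=[(l,(385+x/8,285+y/8)) for l,x,y in(((-30,-21,24),148,122),((-30,21,24),283,128),((30,21,24),262,327),((30,-21,24),126,314),((0,0,24),203,217),((-22,0,24),207,155),((20,0,24),195,288))]
sd=[(l,(185+(x-400)/8,265+y/8)) for l,x,y in(((-30,-21,24),657,96),((-30,21,0),575,231),((-30,-21,0),692,155))]
def res(q,full=False):
    Rm=Ro.from_euler('zy',[-.302,q[3]]).as_matrix(); f=[]
    for C,L in((S,sc),(D,sd)):
        for l,u in L: f+=list(C.proj(q[:3]+Rm@np.array(l,float)-[0,0,4])[0]-u)
    B=q[:3]+Rm@[30,0,0]
    lat=(q[:2]-p[:2])@[.298,.955]
    return np.r_[f,lat/1.0,B[2]/3.]
r=least_squares(res,[728,215,19,.7],loss='soft_l1'); q=r.x
print(q[:3].round(1),np.degrees(q[3]).round(1),r.fun.round(1))
Rm=Ro.from_euler('zy',[-.302,q[3]]).as_matrix()
print('mid-hole rel TCP, tool axes',(R.T@(q[:3]+Rm@[0,0,12]-p)).round(1),'TCP in holder',((p-q[:3])@Rm).round(1))
E
python3 -m creep '[[-0.5,[0,0,-4],0],[-0.5,[0,0,-9],0],[-0.5,[0,0,-14],0],[-0.5,[0,0,-17],4],[-0.5,[0,0,-17],4],[-0.5,[0,0,-17],4],[-0.5,[0,0,-17],4]]' 
python3 -c "
from h import *
togo([575,-222,220],-.112)"
```

```text
t 8.7 p [719.3 217.7  51.6] rot [-3.1415e+00 -1.0000e-04  2.8419e+00] F [0.23 0.64 0.14] M [ 0.033 -0.222 -0.016] gap 41.79 ff 50.0 j [ 0.25  0.91  0.96  0.    1.27 -1.03]
[737.  210.9  18.8] 25.3 [ 0.1 -0.9  0.1  1.4 -0.1  0.7 -0.2 -0.8  0.2  0.7  0.8 -0.3  0.2 -0.
 -0.6  0.   0.7  1.4 -0.6  0.2 -1.3  2.2]
mid-hole rel TCP, tool axes [-23.8   0.2  21.9] TCP in holder [-30.6  -2.4  22.1]
clock: 9.4
eef_pos: [719.2, 217.7, 221.4]
eef_rot: [-3.141, -0.0, 2.492]
wrist_force: [-0.6, -0.1, -1.9]
finger_gap: 41.4
finger_force: 50.0
t 9.4 p [719.2 217.7 221.4] rot [-3.1412e+00 -4.0000e-04  2.4922e+00] F [-0.58 -0.06 -1.85] M [ 0.038 -0.124  0.021] gap 41.36 ff 50.0 j [ 0.25  0.8   0.77  0.    1.57 -0.68]
shift cm [-15.1  -43.74   0.15] turn units 29.84
```

The side and scene views leave the tilt ambiguous (25–40°). I'll measure it with the wrist camera, where the block is rigid to the hand, and view it together with the peg.

```bash
python3 -m creep '[[-0.5,[-6,-22,0],15],[-0.5,[-6,-22,0],15],[-0.5,[-6,-22,0],15],[-0.5,[-6,-22,0],15],[-0.5,[-6,-22,0],15],[-0.5,[-6,-22,0],15],[-0.5,[-6,-22,0],15],[-0.5,[-6,-22,0],15],[-0.5,[-6,-22,0],15],[-0.5,[-6,-22,0],15],[-0.5,[-6,-22,0],15],[-0.5,[-6,-22,0],15]]' 
python3 -c "
from h import *
togo([544,-219,200],-.112)"
```

```text
clock: 10.6
eef_pos: [634.2, 6.2, 221.6]
eef_rot: [-3.141, 0.0, 1.187]
wrist_force: [-0.2, -0.0, -1.7]
finger_gap: 41.1
finger_force: 50.0
t 10.6 p [634.2   6.2 221.6] rot [-3.1415  0.      1.1871] F [-0.18 -0.   -1.73] M [-0.025 -0.074  0.02 ] gap 41.06 ff 50.0 j [-0.05  0.49  1.25  0.    1.4   0.34]
shift cm [-24.26   0.07   2.16] turn units 14.89
```

```bash
python3 -m creep '[[-0.5,[-24.3,0.1,0],14.9],[-0.5,[-24.3,0.1,0],14.9],[-0.5,[-24.3,0.1,0],14.9],[-0.5,[-24.3,0.1,0],14.9],[-0.5,[-24.3,0.1,0],14.9],[-0.5,[-24.3,0.1,0],14.9],[-0.5,[-24.3,0.1,0],14.9],[-0.5,[-24.3,0.1,0],14.9],[-0.5,[-24.3,0.1,1],14.9],[-0.5,[-24.3,0.1,2.2],14.9],[-0.5,[-24.3,0.1,2.2],14.9],[-0.5,[-24.3,0.1,2.2],14.9]]'
python3 - <<'E'
from h import *
from cell import manip
st()
np.save('w.npy',np.r_[manip.camera_params('wrist')['origin'],manip.camera_params('wrist')['attitude']])
w=manip.camera('wrist')[:,:,::-1];a=manip.camera('scene')[:,:,::-1];b=manip.camera('side')[:,:,::-1]
for n,i in(('w',w),('a',a),('b',b)): cv2.imwrite(f'pics/p1{n}.png',i)
W=Cam(manip.camera_params('wrist'));S=Cam(manip.camera_params('scene'));D=Cam(manip.camera_params('side'))
T=[[552,-220,134],[524,-217,170]]
print(W.proj(T).round(),S.proj(T).round(),D.proj(T).round())
E
```

```text
clock: 11.8
eef_pos: [543.4, -219.2, 199.5]
eef_rot: [-3.141, 0.001, -0.113]
wrist_force: [-0.3, 1.3, -1.8]
finger_gap: 41.7
finger_force: 50.0
t 11.8 p [ 543.4 -219.2  199.5] rot [-3.1414e+00  5.0000e-04 -1.1320e-01] F [-0.35  1.27 -1.79] M [ 0.012 -0.08   0.071] gap 41.68 ff 50.0 j [-0.45  0.4   1.44  0.    1.31  1.24]
[[320. 243.]
 [320. 313.]] [[227. 247.]
 [226. 229.]] [[351. 180.]
 [361. 172.]]
```

Run:
```python
from h import *
w,a,b=[cv2.imread(f'pics/p1{n}.png') for n in 'wab']
im=np.hstack([crop(w,240,200,160,200,3),np.vstack([crop(a,195,205,64,60,5),crop(b,325,145,64,60,5)])])
cv2.imwrite('pics/p1c.png',im)
```

```text
(no output)
```

View pics/p1c.png

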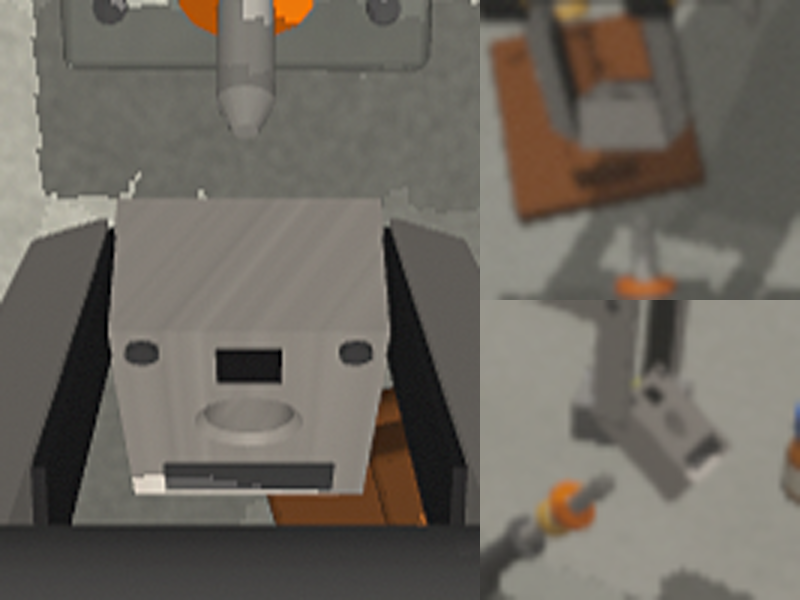

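The composite shows the holder tilted and lined up with the peg. In the wrist crop its end-face edges are at rows 200 and 333, its far edge at row 494 and its hole at (249,420). The peg tip is at (246,132), with the foot edge level. Next I fit this view.

```bash
cat > w.py <<'E'
from h import *
from cell import manip
p,R,s=st(); w=np.load('w.npy'); W=Cam(dict(manip.camera_params('wrist'),origin=w[:3],attitude=w[3:]))
S=Cam(manip.camera_params('scene'));D=Cam(manip.camera_params('side'))
yaw=s['eef_rot'][2]
L=[((-30,21,0),115,200),((-30,-21,0),382,199),((-30,21,24),110,333),((-30,-21,24),388,333),((30,21,24),136,494),((30,-21,24),364,493),((0,0,24),249,420)]
# holder X = -x_tool ; axis Z leaning to -x_tool
def Rm(q): return Ro.from_euler('zy',[yaw+np.pi+q[4],q[3]]).as_matrix()
def res(q): return np.concatenate([W.proj(q[:3]+Rm(q)@np.array([l[0],-l[1],l[2]],float))[0]-(240+x/3,200+y/3) for l,x,y in L])
E
python3 - <<'E'
from w import *
r=least_squares(res,[524,-217,165,.7,0]); q=r.x; M=Rm(q)
print('origin',q[:3].round(1),'tilt',np.degrees(q[3]).round(1),'dyaw',np.degrees(q[4]).round(2),r.fun.round(1))
print('hole axis',M[:,2].round(3),'mid rel TCP tool',(R.T@(q[:3]+M@[0,0,12]-p)).round(1),'bottom rel TCP',(R.T@(q[:3]-p)).round(1))
t=W.onz((240+246/3,200+132/3),132); print('tip',t.round(1), 'tip3',tri([W,S,D],[(322,244),(228,249),(350.6,181)]).x.round(1))
e1=W.onz((240+68/3,200+66/3),12);e2=W.onz((240+430/3,200+67/3),12);print('front edge',e1.round(1),e2.round(1))
E
```

```text
t 11.95 p [ 543.6 -219.3  200.1] rot [ 3.1414e+00 -6.0000e-04 -1.1490e-01] F [-0.13 -0.08 -1.67] M [ 0.018 -0.008  0.002] gap 41.75 ff 50.0 j [-0.45  0.4   1.44 -0.    1.31  1.24]
origin [ 528.9 -217.8  164. ] tilt -35.3 dyaw 0.02 [-0.2  1.7 -2.4 -1.4  1.2  1.6  2.7 -2.7 -0.8  2.  -1.8 -1.7  0.6  0.6]
hole axis [-0.577  0.     0.817] mid rel TCP tool [-21.7   1.1  26.4] bottom rel TCP [-14.9   0.3  36.2]
tip [ 550.6 -221.   132. ] tip3 [ 549.8 -220.7  128.1]
front edge [ 543.1 -166.2   12. ] [ 530.6 -274.1   12. ]
```

```bash
sed -i "s/'zy'/'ZY'/" w.py fit.py
python3 - <<'E'
from w import *
r=least_squares(res,[524,-217,165,.7,0]); q=r.x; M=Rm(q)
print('origin',q[:3].round(1),'tilt',np.degrees(q[3]).round(1),'dyaw',np.degrees(q[4]).round(2),r.fun.round(1))
print('hole axis',M[:,2].round(3),'mid rel TCP tool',(R.T@(q[:3]+M@[0,0,12]-p)).round(1),'bottom rel TCP',(R.T@(q[:3]-p)).round(1))
E
```

```text
t 11.95 p [ 543.6 -219.3  200.1] rot [ 3.1414e+00 -6.0000e-04 -1.1490e-01] F [-0.13 -0.08 -1.67] M [ 0.018 -0.008  0.002] gap 41.75 ff 50.0 j [-0.45  0.4   1.44 -0.    1.31  1.24]
origin [ 529.1 -219.1  164.4] tilt 35.4 dyaw 0.36 [ 0.9  0.1 -0.8  0.1 -1.1 -0.   1.  -0.4  0.3 -0.2 -0.4 -0.2  0.1  0.6]
hole axis [-0.576  0.063  0.815] mid rel TCP tool [-21.4   1.6  25.9] bottom rel TCP [-14.5   1.5  35.7]
```

The correct rotation order gives a clean fit: tilt 35.4°, residuals about 1 px. The peg tip is at about (551.4,−221.1,134.3), its axis in line with the tool. The 4.6° short of 40° is within the hole's clearance (about 7°), and I can ease the grip so the peg squares the block up. Next I move to 8 mm before the tip, then onto it.

```bash
python3 -m creep '[[-0.5,[0.6,0,0.8],0],[-0.5,[1.2,-0.05,1.6],0],[-0.5,[1.75,-0.05,2.4],0],[-0.5,[1.75,-0.05,2.4],0],[-0.5,[1.75,-0.05,2.4],0]]' 25
python3 -c "
from h import *
from cell import manip
togo([561,-220.8,176.1],-.114)
c=manip.camera_params('wrist'); W=Cam(c); im=manip.camera('wrist'); cv2.imwrite('pics/p2w.png',im[:,:,::-1])
np.save('w2.npy',np.r_[c['origin'],c['attitude']])
"
```

```text
clock: 12.45
eef_pos: [560.9, -220.7, 175.2]
eef_rot: [-3.141, 0.001, -0.116]
wrist_force: [-0.3, -0.4, -1.6]
finger_gap: 42.0
finger_force: 25.0
t 12.45 p [ 560.9 -220.7  175.2] rot [-3.1413e+00  8.0000e-04 -1.1620e-01] F [-0.34 -0.41 -1.62] M [-0.01  -0.058  0.003] gap 42.04 ff 25.0 j [-0.44  0.45  1.41  0.    1.27  1.25]
shift cm [ 0.01  0.01 -0.09] turn units -0.03
```

```bash
python3 -m creep '[[-0.5,[0.25,0,0.25],0],[-0.5,[0.5,0,0.55],0],[-0.5,[0.77,0,0.85],0],[-0.5,[1.03,0,1.15],0],[-0.5,[1.03,0,1.15],0],[-0.5,[1.03,0,1.15],0]]' 15
python3 -c "
from h import *
st()"
```

```text
clock: 13.1
eef_pos: [571.1, -221.9, 164.0]
eef_rot: [-3.142, 0.0, -0.116]
wrist_force: [-0.2, 0.4, -1.4]
finger_gap: 41.4
finger_force: 15.0
t 13.1 p [ 571.1 -221.9  164. ] rot [-3.1415e+00  2.0000e-04 -1.1640e-01] F [-0.19  0.35 -1.42] M [ 0.065 -0.026 -0.003] gap 41.4 ff 15.0 j [-0.43  0.49  1.4  -0.    1.26  1.26]
```

```bash
python3 -m creep '[[-0.5,[0.13,0,0.15],0],[-0.5,[0.26,0,0.31],0],[-0.5,[0.38,0,0.46],0],[-0.5,[0.51,0,0.61],0],[-0.5,[0.51,0,0.61],0]]' 4
python3 -c "
from h import *
st()"
```

```text
clock: 13.6
eef_pos: [576.2, -222.5, 157.6]
eef_rot: [-3.141, 0.0, -0.116]
wrist_force: [-0.4, 0.7, -3.0]
finger_gap: 41.9
finger_force: 4.0
t 13.6 p [ 576.2 -222.5  157.6] rot [-3.1415e+00  4.0000e-04 -1.1640e-01] F [-0.45  0.71 -2.99] M [0.146 0.312 0.023] gap 41.92 ff 4.0 j [-0.43  0.5   1.39 -0.    1.25  1.26]
```

```bash
python3 -m creep '[[-0.5,[0.13,0,0.15],0],[-0.5,[0.26,0,0.31],0],[-0.5,[0.38,0,0.46],0],[-0.5,[0.51,0,0.61],0],[-0.5,[0.51,0,0.61],0]]' 4
python3 -c "
from h import *
st()"
```

```text
clock: 14.1
eef_pos: [581.4, -223.1, 151.6]
eef_rot: [-3.141, 0.0, -0.116]
wrist_force: [-1.3, 0.8, -2.9]
finger_gap: 42.1
finger_force: 4.0
t 14.1 p [ 581.4 -223.1  151.6] rot [-3.1415e+00  1.0000e-04 -1.1640e-01] F [-1.29  0.75 -2.9 ] M [ 0.145  0.329 -0.005] gap 42.06 ff 4.0 j [-0.43  0.52  1.38  0.    1.25  1.26]
```

The block is on the peg, 23 mm past the tip, with light rubbing only. I'll ease it sideways by about 0.7 mm, firm up the grip and keep feeling for the collar.

```bash
cat >> h.py <<'E'
def ax():
    p,R,s=st(); F=np.array(s['wrist_force'])-[0,0,-1.7]; x=R[:,0]; a=-.6428*x+np.array([0,0,.766]); n=.766*x+np.array([0,0,.6428])
    print('axial F',(F@a).round(2),'normal F',(F@n).round(2),'bottom from buffer',(84-(p-[555.8,-220.1,181.3])@-a+0).round(1))
E
python3 -m creep '[[-0.5,[0.06,0,0.2],0],[-0.5,[0.19,0,0.36],0],[-0.5,[0.32,0,0.51],0],[-0.5,[0.32,0,0.51],0]]' 12
python3 -c "
from h import *
ax()"
python3 -m creep '[[-0.5,[0.13,0,0.15],0],[-0.5,[0.26,0,0.31],0],[-0.5,[0.26,0,0.31],0]]' 15
python3 -c "
from h import *
ax()"
```

```text
clock: 14.5
eef_pos: [584.6, -223.5, 146.5]
eef_rot: [-3.141, 0.0, -0.116]
wrist_force: [-1.0, -0.2, -3.9]
finger_gap: 42.2
finger_force: 12.0
t 14.5 p [ 584.6 -223.5  146.5] rot [-3.1415e+00  2.0000e-04 -1.1640e-01] F [-1.02 -0.2  -3.91] M [0.075 0.133 0.045] gap 42.18 ff 12.0 j [-0.42  0.53  1.37  0.    1.24  1.26]
axial F -1.05 normal F -2.18 bottom from buffer 38.7
clock: 14.8
eef_pos: [586.8, -223.7, 143.2]
eef_rot: [-3.141, 0.001, -0.117]
wrist_force: [-2.4, 0.6, -5.4]
finger_gap: 41.5
finger_force: 15.0
t 14.8 p [ 586.8 -223.7  143.2] rot [-3.1412e+00  1.0000e-03 -1.1650e-01] F [-2.35  0.64 -5.45] M [ 0.139  0.494 -0.051] gap 41.51 ff 15.0 j [-0.42  0.54  1.37  0.    1.24  1.26]
axial F -1.32 normal F -4.25 bottom from buffer 34.7
```

```bash
python3 - <<'E'
t=open('h.py').read().split('def ax():')[0]+'''def ax(k=8):
    from cell import manip
    Fs=[]
    for i in range(k): Fs.append(manip.read_state()['wrist_force']); manip.camera('side') if i<k-1 else 0
    p,R,s=st(); F=np.mean(Fs,0)-[-.2,0,-1.7]; x=R[:,0]; a=-.6428*x+np.array([0,0,.766]); n=.766*x+np.array([0,0,.6428])
    print('mean F',F.round(2),'axial F',(F@a).round(2),'normal F',(F@n).round(2),'bottom from buffer',(84+(p-[566.1,-221.4,170])@a).round(1))
'''
open('h.py','w').write(t)
E
python3 -c "
from h import *
ax()"
python3 -m creep '[[-0.5,[0,0,0],0],[-0.5,[0,0,0],0]]' 4
python3 -c "
from h import *
ax()"
python3 -m creep '[[-0.5,[-0.04,0,0.03],0],[-0.5,[-0.08,0,0.06],0],[-0.5,[-0.08,0,0.06],0]]' 4
python3 -c "
from h import *
ax()"
```

```text
t 15.15 p [ 586.8 -223.7  143.5] rot [-3.1414e+00  6.0000e-04 -1.1640e-01] F [-4.31  1.15 -5.94] M [ 0.255  0.71  -0.063] gap 41.72 ff 15.0 j [-0.42  0.54  1.37  0.    1.24  1.26]
mean F [-3.21  0.85 -4.08] axial F -1.02 normal F -5.14 bottom from buffer 50.3
clock: 15.35
eef_pos: [587.1, -223.9, 144.1]
eef_rot: [3.141, -0.001, -0.116]
wrist_force: [-2.8, 2.4, -2.4]
finger_gap: 41.8
finger_force: 4.0
t 15.7 p [ 587.2 -223.9  143.9] rot [ 3.1414e+00 -6.0000e-04 -1.1640e-01] F [-3.27  0.87 -1.49] M [ 0.146  0.393 -0.009] gap 41.9 ff 4.0 j [-0.42  0.54  1.36  0.    1.24  1.26]
mean F [-2.79  1.12 -0.61] axial F 1.4 normal F -2.61 bottom from buffer 50.4
clock: 16.0
eef_pos: [586.4, -223.8, 143.3]
eef_rot: [3.141, -0.001, -0.116]
wrist_force: [-0.2, 0.6, -1.8]
finger_gap: 41.9
finger_force: 4.0
t 16.35 p [ 586.3 -223.7  143.2] rot [ 3.1416e+00 -1.0000e-04 -1.1650e-01] F [-0.63 -1.13 -1.35] M [0.018 0.012 0.017] gap 41.81 ff 4.0 j [-0.42  0.54  1.37  0.    1.24  1.26]
mean F [ 0.05 -0.19  0.32] axial F 0.19 normal F 0.26 bottom from buffer 50.4
```

The rubbing is gone: all forces are near zero with the block square on the peg. Now I push down along the peg in small steps.

```bash
python3 -m creep '[[-0.5,[0,0,0],0],[-0.5,[0.13,0,0.15],0],[-0.5,[0.26,0,0.31],0],[-0.5,[0.26,0,0.31],0]]' 12
python3 -c "
from h import *
ax(5)"
python3 -m creep '[[-0.5,[0.13,0,0.15],0],[-0.5,[0.26,0,0.31],0],[-0.5,[0.26,0,0.31],0]]' 12
python3 -c "
from h import *
ax(5)"
```

```text
clock: 16.75
eef_pos: [588.9, -224.1, 140.1]
eef_rot: [3.142, -0.0, -0.116]
wrist_force: [-2.0, -0.0, 2.8]
finger_gap: 41.9
finger_force: 12.0
t 16.95 p [ 588.8 -224.   140.2] rot [ 3.1416e+00 -1.0000e-04 -1.1650e-01] F [-2.43  0.79  2.47] M [ 0.124  0.473 -0.013] gap 41.78 ff 12.0 j [-0.42  0.55  1.36  0.    1.23  1.27]
mean F [-2.32  0.21  4.36] axial F 4.84 normal F 1.02 bottom from buffer 46.5
clock: 17.25
eef_pos: [591.6, -224.4, 137.3]
eef_rot: [3.141, -0.0, -0.116]
wrist_force: [-4.4, 0.9, 6.9]
finger_gap: 41.6
finger_force: 12.0
t 17.45 p [ 591.5 -224.4  137.3] rot [ 3.1414e+00 -4.0000e-04 -1.1640e-01] F [-3.51  1.45  6.87] M [0.267 0.859 0.016] gap 41.96 ff 12.0 j [-0.42  0.55  1.36 -0.    1.23  1.27]
mean F [-3.7   1.14  8.26] axial F 8.77 normal F 2.39 bottom from buffer 42.5
```

The collar is felt: 4.8 N, then 8.8 N 4 mm further, close to its 1.2 N/mm. I'll back off to about 6 N and hold.

```bash
python3 -m creep '[[-0.5,[-0.08,0,-0.09],0],[-0.5,[-0.16,0,-0.18],0],[-0.5,[-0.16,0,-0.18],0],[-0.5,[-0.16,0,-0.18],0],[-0.5,[-0.16,0,-0.18],0]]' 12
python3 -c "
from h import *
ax(8)"
```

```text
clock: 17.95
eef_pos: [590.1, -224.2, 138.9]
eef_rot: [3.141, -0.001, -0.116]
wrist_force: [-1.1, 0.3, 5.7]
finger_gap: 41.7
finger_force: 12.0
t 18.3 p [ 590.1 -224.2  138.9] rot [ 3.1414e+00 -6.0000e-04 -1.1640e-01] F [-1.33  0.82  4.79] M [0.172 0.359 0.013] gap 41.92 ff 12.0 j [-0.42  0.55  1.36  0.    1.23  1.27]
mean F [-1.43  0.78  6.93] axial F 6.28 normal F 3.3 bottom from buffer 44.7
```

```bash
python3 -m creep '[[-0.5,[0.02,0,-0.03],0],[-0.5,[0.02,0,-0.04],0],[-0.5,[0.02,0,-0.04],0],[-0.5,[0.02,0,-0.04],0],[-0.5,[0.02,0,-0.04],0],[-0.5,[0.02,0,-0.04],0]]' 12
python3 -c "
from h import *
ax(10)"
```

```text
clock: 18.9
eef_pos: [590.0, -224.2, 139.2]
eef_rot: [3.142, 0.0, -0.116]
wrist_force: [-2.6, 0.2, 4.2]
finger_gap: 41.8
finger_force: 12.0
t 19.35 p [ 590.  -224.2  139.1] rot [-3.1416e+00  1.0000e-04 -1.1650e-01] F [-2.71 -0.58  3.64] M [0.06  0.562 0.032] gap 41.89 ff 12.0 j [-0.42  0.55  1.36 -0.    1.23  1.27]
mean F [-2.41 -0.04  5.72] axial F 5.91 normal F 1.85 bottom from buffer 44.9
```

It held at 5.9 N for over half a second. I'll ease off most of the spring, open, and lift straight up.

```bash
python3 -m creep '[[-0.5,[-0.1,0,-0.12],0],[-0.5,[-0.22,0,-0.26],0],[-0.5,[-0.22,0,-0.26],0],[0.4,[-0.22,0,-0.26],0],[0.4,[-0.22,0,-0.26],0],[0.4,[-0.22,0,-0.26],0],[0.4,[-0.22,0,-0.26],0],[0.4,[-0.22,0,-0.26],0]]' 12
python3 -m creep '[[0.4,[0,0,-1],0],[0.4,[0,0,-3],0],[0.4,[0,0,-6],0],[0.4,[0,0,-10],0],[0.4,[0,0,-14],0],[0.4,[0,0,-16],0],[0.4,[0,0,-16],0],[0.4,[0,0,-16],0]]'
python3 - <<'E'
from h import *
from cell import manip
st()
w,a,b=[manip.camera(n)[:,:,::-1] for n in('wrist','scene','side')]
cv2.imwrite('pics/end.png',np.hstack([cv2.resize(w[:, 100:540],(440,480)),np.vstack([crop(a,190,220,90,60,4),crop(b,290,150,90,60,4)])]))
E
```

```text
clock: 20.15
eef_pos: [587.8, -223.9, 141.7]
eef_rot: [-3.142, 0.0, -0.116]
wrist_force: [0.5, -0.3, 0.5]
finger_gap: 66.0
finger_force: 0.0
clock: 20.95
eef_pos: [587.7, -223.8, 301.5]
eef_rot: [-3.142, 0.0, -0.116]
wrist_force: [0.0, 0.2, -1.1]
finger_gap: 65.9
finger_force: 0.0
t 20.95 p [ 587.7 -223.8  301.5] rot [-3.1416e+00  1.0000e-04 -1.1640e-01] F [ 0.04  0.19 -1.06] M [ 0.025 -0.037  0.023] gap 65.9 ff 0.0 j [-0.42  0.44  1.14 -0.    1.56  1.27]
```

View pics/end.png

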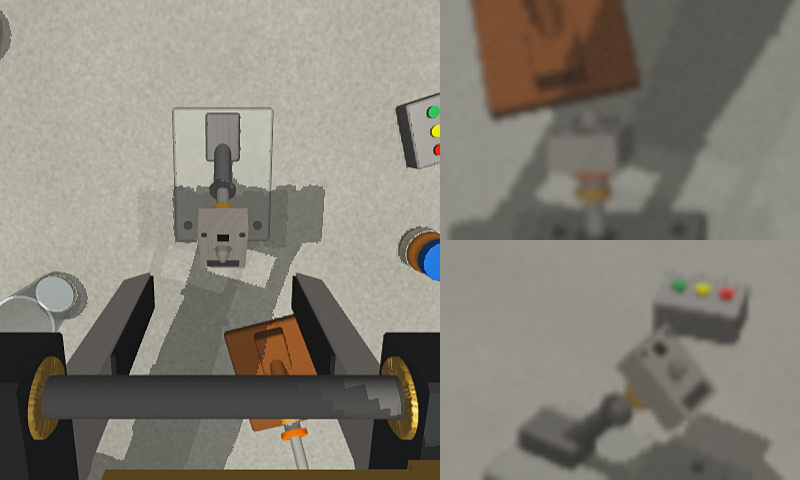

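The holder hangs on the peg at wrist view (222,237), with the peg tip showing through its hole and the block against the orange collar. Everything else is where it was and the gripper is clear.

```bash
python3 -c "
from cell import manip
print(manip.sign_off())"
```

```text
the job is handed in; nothing more can be done
None
```

The aluminium holder hangs on the grey stand's peg, resting against the orange collar. I held it on the collar at about 6 N for over half a second, with a peak reading of about 9 N, then released it and handed the job in at about 21 s.

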